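Push the tray of draining glasses home past its spring catch

TASK

The tray of clean glasses on the drainer is pulled out and must be locked home before the washer runs. Press the red catch bar down with a fingertip and, holding it down, push the front of the tray along with the finger until the tray is fully home at the closed end of the drainer; then let go, so that the bar springs up and locks the tray. Do not grasp, lift or touch the glasses, keep them standing on the tray, and leave everything else where it is.

Things in the scene. Friction and masses are not known exactly. Their poses are not given: they have to be found in the camera images.
- drainer: Low sheet-steel glass drainer on the glasswasher, fixed, 322 long (own x), 240 wide (own y). Origin: at surface height on its centre line; own +x is the way the tray slides home. Frame from x -158 (open front end with the red bar, lip 12 high) to x +164 (closed end, wall 34 high). Side walls 44 high at y +-120. Deck 7 high, clear below the pressed bar.
- glass_tray (a joint): Slide of the slotted steel tray along the drainer's own +x, in m. 0 = pulled out (start), 0.080 = fully home on its stop. Pushing it takes 2 to 4 N. At 0 and at 0.080 the catch bar's red tooth stands in a slot of the tray's middle strap (3 mm play) and locks it; the tray cannot pass while the tooth is up.
- tray_front (a point): Centre of the flat outer face of the tray's front wall, 40 above the surface; moves with the tray. Push this face along the drainer's +x. Wall 216 wide, 3 thick, underside 27 and rim 52 above the surface. Tray 190 long, floor top at 32. The strap runs along its middle.
- catch_bar (a joint): Travel of the sprung red catch bar straight down, in m. 0 = up (tooth in a slot), 0.010 = down on its stop. It takes about 4 N at first, 8 N at the bottom. The tooth is clear of the tray once the bar is over 5 mm down. With the strap above the tooth the bar stays about 4 mm down by itself; in a slot it springs up when let go.
- bar_press (a point): Point on the flat top of the red catch bar near its free end, 24 in front of the pulled-out tray's front face, 26 above the surface (16 when pressed); moves with the bar. Bar 34 wide, 5 thick, along the drainer's x on its centre line, from 19 before this point to 141 behind it, running under the tray. Press it anywhere; a fingertip can slide along it.
- glass_1: Clear straight drinking glass standing upside down on the tray towards the drainer's own +y, 80 across, 88 high; origin at the centre of its underside (32 above the surface), loose.
- glass_4: A second such glass beside it on the tray, towards the drainer's own -y, loose. Both glasses stand 90 or more behind the tray's front wall; their tops are 120 above the surface.
- saucer_stack: Stack of white saucers, 143 across mm, 63 mm high; bystander, loose, origin at the centre of its underside.
- espresso_cup_1: Small white espresso cup, 63x92x51 mm with its handle; bystander, loose, origin at the centre of its underside.
- pitcher_a: Small steel milk pitcher, 86x124x104 mm with its handle; bystander, loose, origin at the centre of its underside.
- tablet_jar: White jar of cleaning tablets with a blue lid, 72 across mm, 86 mm high; bystander, loose, origin at the centre of its underside.
Not all that is in view belongs to the job. Leave any pink look-alike of the glass_1 alone.

How it is judged:
On the way, in this order (a step that is already met when the one before it is completed fails the run):
1. a fingertip presses the catch bar down while the tray is still out (value of joint catch_bar above 0.005 m and value of joint glass_tray below 0.008 m and contact force between the fingers and catch_bar above 1 N), for 0.05 s.
2. the tray is pushed past the tooth while the finger still holds the bar down (value of joint glass_tray between 0.015 and 0.065 m and value of joint catch_bar above 0.0035 m and contact force between the fingers and catch_bar above 0.5 N), for 0.05 s.
At the end, for the whole second after the job is handed in: The tray is home (slide over 76.5 mm of 80), the catch bar has sprung up and locks it (within 2 mm of its top), and both glasses stand upright and still on the tray (value of joint glass_tray above 0.0765 m and value of joint catch_bar below 0.002 m and angle between each of glass_1, glass_4's own z axis and vertical below 0.1 rad and z of glass_1 in the frame of drainer between 0.027 and 0.037 m and linear speed of each of glass_1, glass_4 below 0.02 m/s and z of glass_4 in the frame of drainer between 0.027 and 0.037 m); the robot touches nothing.
It fails at once if a clean glass is touched by the robot (contact force between any of the fingers, the arm and glass_1 above 0.5 N or contact force between any of the fingers, the arm and glass_4 above 0.5 N).
It fails at once if a glass is tipped or lifted off the tray (angle between any of glass_1, glass_4's own z axis and vertical above 0.35 rad or z of any of glass_1, glass_4 in the frame of drainer above 0.05 m).
It fails at once if one of the other things is moved by more than 20 mm (distance of any of saucer_stack, espresso_cup_1, pitcher_a, tablet_jar from where it was at the start of the episode above 0.02 m).
It also fails if it takes over 35 s, if anything falls off the work surface, if the arm or the gripper's body presses on something with over 40 N, if the wrist force passes 120 N, or if a joint passes its speed limit or range.

ROBOT

A 6-joint arm with a two-finger parallel gripper is mounted at the origin on a cart in front of the work surface, level with it; the furniture and walls round the work are solid. World frame = base frame: x ahead of the robot, y to its left, z up, the work surface at z = 0. Lengths are in m, angles in rad, forces in N, time in s.
With the tool pointing down it reaches from about 0.35 to 0.875 m from the base axis. Payload 4.2 kg.
Tool frame: the origin (TCP) lies at the very end of the fingers, on their centre line; the grasp point (between the pads) lies 19 mm behind it (ctrl.pinch_z is the distance from the TCP to the grasp point, in m); z points along the fingers, y is the line along which they close (so a half turn about z gives the same grasp; the last joint's range is limited). The gripper opens to 85 mm and grips with 20 to 120 N. Pads are 22 mm wide; open, the fingers measure 114 mm over their backs; the gripper's body (76 mm by 85 mm) begins 54 mm behind the grasp point. The pads swing forward as they close: fully open they stand 13 mm farther back than shut.
Start: joints at [-1.039, 0.385, 0.008, 0, -1.194, -0.259], TCP at [0.168, -0.602, 0.231] pointing down, gripper open.
Joint ranges: [-3.14, 3.14], [-1.21, 2.06], [-1.07, 1.41], [-3.16, 2.05], [-2.99, -0.16], [-3.1, 3.1]. Speed limits (rad/s): [2.79, 2.79, 3.14, 3.14, 3.14, 3.14].

INTERFACE

Orientations are given as [roll, pitch, yaw] about the fixed x, y, z axes, in that order (R = Rz(yaw) Ry(pitch) Rx(roll)).
In Python, from cell import ctrl, viewer gives the robot as it stands.
- The arm moves only by the tool apply_moves, never from a script. Its argument "plan" is a list of rows, each a list of 7 numbers: the turn, a rotation vector about the world's x, y, z as a fraction of full scale, then the shift along the world's x, y, z as a fraction of full scale, then the closure, from -1 (fully open) to 1 (shut). A call has 1 to 20 rows; each row is the pose to reach, as a shift and turn from the pose commanded when the call began, turning the shorter way round; what a row does not reach only later rows make up. Full scale, the value 1, is 0.15 m for a shift and 2 pi rad for a turn. A row lasts 1/8 s, in which the tool goes at most 62.5 mm and 10.7 degrees, less where a joint would pass 70% of its speed; a pose out of reach is approached as far as the arm can. A call with a number of a shift or a turn outside -1 to 1 is refused whole. A call with a gripper value outside its range is refused whole. The fingers move at their own pace and stop on an object; "grip_force" is the grip in N (left out, the last holds). Time passes only in rows, so rows that repeat a pose let the fingers close. It gives the time, the measured TCP pose, the force, the opening and the grip force at its end, in the units of the state.
- ctrl.sense(): the state, without advancing time (a new reading comes with each control period).
- viewer.grab_frame(name): name is "side" or "top" or "wrist"; returns a dict with "frame" (480x640x3 uint8, red, green, blue), "camera_matrix" (3x3 intrinsics, pixels), "R" (3x3) and "t" (3): a world point X has camera coordinates R X + t; the wrist camera has in their place "hand_eye" (4x4, takes a point from camera to tool coordinates, whose origin is the TCP and whose axes are the flange's). Camera axes: x right, y down, z forward; pixel columns grow to the right and rows downward; lengths in m; the calibration is good to about 2 mm. The wrist camera is an equidistant fisheye: a pixel r from the principal point sees the ray r / f radians off the axis. A picture is of the moment at which its call begins: read the wrist's pose just before it. There is no depth.
- ctrl.finish_job(): hands the job in; it is judged then, once.
The state is a dict: "clock": time; "joint_positions": joint angles; "joint_vel": joint speeds; "joint_efforts": joint torques, N m; "eef_pos": TCP position; "tool_rot": TCP orientation; "contact_force": force on the tool from outside, world axes, zero at the start; "wrist_torque": the same for the moment, N m; "width": opening from 0.0 (shut) to 1.0 (fully open); "finger_force": force on a finger pad.
Only numpy, scipy, OpenCV 4.12 (cv2) and the standard library are available. Lean on these libraries where they do the work, as an engineer would, in place of code of your own. Each camera call takes 0.05 s, during which the arm holds its last target. There are 200 camera calls.

## Working session

There is one attempt and no reset: what is moved stays moved. The work goes in short steps, Python scripts to look and compute and a tool call to move; the robot and the scene stay as the last step left them, time stands still between calls to the robot, and variables do not carry over. Pictures are saved under pics/ and viewed, at most 10 in all, crops included, and the job is handed in when it is done.

Besides the shell and the picture viewer there is one more tool, called after "Emit:" as name([rows], argument=value, ...), one row to a line, values as JSON. apply_moves: Moves the arm, as the interface text tells. Its arguments: {"type":"object","properties":{"plan":{"type":"array","items":{"type":"array","items":{"type":"number","minimum":-1,"maximum":1}}},"grip_force":{"type":"number"}},"required":["plan"]}

```bash
mkdir -p pics
python3 - <<'E'
from cell import ctrl, viewer
import cv2
for n in ("top","side"):
    f=viewer.grab_frame(n); cv2.imwrite(f"pics/{n}0.png",f["frame"][:,:,::-1]); print(n,f["camera_matrix"],f["R"],f["t"])
s=ctrl.sense(); print(s)
E
```

```text
top [[577.16868148   0.         311.2549502 ]
 [  0.         577.16868148 244.91721548]
 [  0.           0.           1.        ]] [[ 1.05831566e-01 -9.94383905e-01  5.74062904e-04]
 [-9.73293297e-01 -1.03705143e-01 -2.04805763e-01]
 [ 2.03715088e-01  2.11161831e-02 -9.78802467e-01]] [-0.04143236  0.52604902  1.14853773]
side [[556.74621203   0.         311.85436574]
 [  0.         556.74621203 235.87243672]
 [  0.           0.           1.        ]] [[-0.82602168 -0.56362952  0.0031559 ]
 [-0.47436455  0.69215447 -0.54396734]
 [ 0.30441168 -0.45082586 -0.83910046]] [0.43742519 0.28809736 1.34508574]
{'clock': 0.1, 'joint_positions': array([-1.03935373e+00,  3.85504962e-01,  6.77404459e-03, -3.91906723e-04,
       -1.19400464e+00, -2.58588794e-01]), 'joint_vel': array([ 1.89623011e-06, -2.08688664e-03,  2.90949713e-03,  3.51802346e-05,
       -6.61687445e-04, -3.11030073e-04]), 'joint_efforts': array([-6.61703671e-04, -3.93319809e+01,  1.88928473e+01,  4.19791415e+00,
       -2.55264225e-03,  3.02236050e-07]), 'eef_pos': array([ 0.16828851, -0.60138649,  0.23032661]), 'tool_rot': array([ 3.13962476e+00, -1.43871636e-04, -2.86888327e+00]), 'contact_force': array([-0.47373881, -0.56545084,  1.01923144]), 'wrist_torque': array([0.00800232, 0.012029  , 0.02268081]), 'finger_force': 0.0, 'width': 1.0000369113427094}
```

View pics/top0.png

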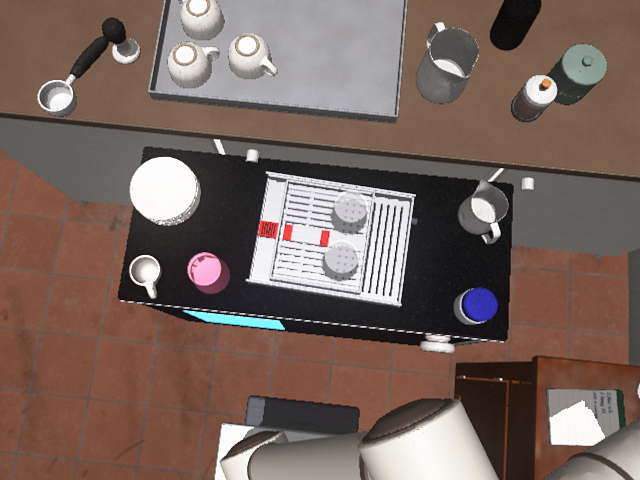

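View pics/side0.png

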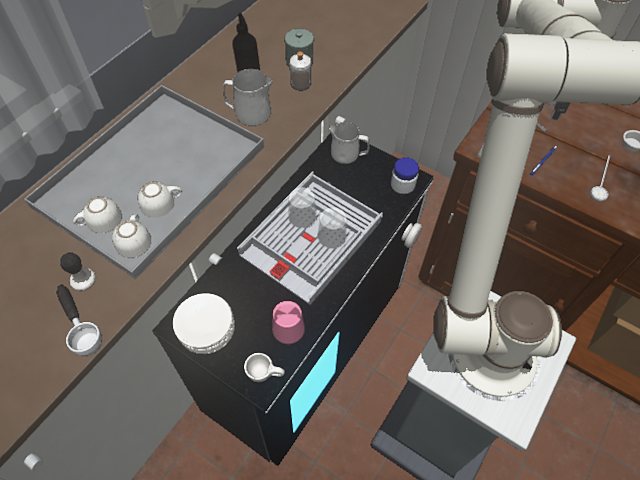

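The top view shows the drainer at about (333,238), with the red bar end at (268,230), the tray's front wall near x=280 and the closed end on the right at about (405,245). The pink look-alike is at (207,270). I'll enlarge both views to measure.

Run:
```python
import cv2
a=cv2.imread("pics/top0.png")[165:310,240:425]; cv2.imwrite("pics/topc.png",cv2.resize(a,None,fx=4,fy=4,interpolation=cv2.INTER_CUBIC))
a=cv2.imread("pics/side0.png")[165:305,230:390]; cv2.imwrite("pics/sidec.png",cv2.resize(a,None,fx=4,fy=4,interpolation=cv2.INTER_CUBIC))
```

```text
(no output)
```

View pics/topc.png

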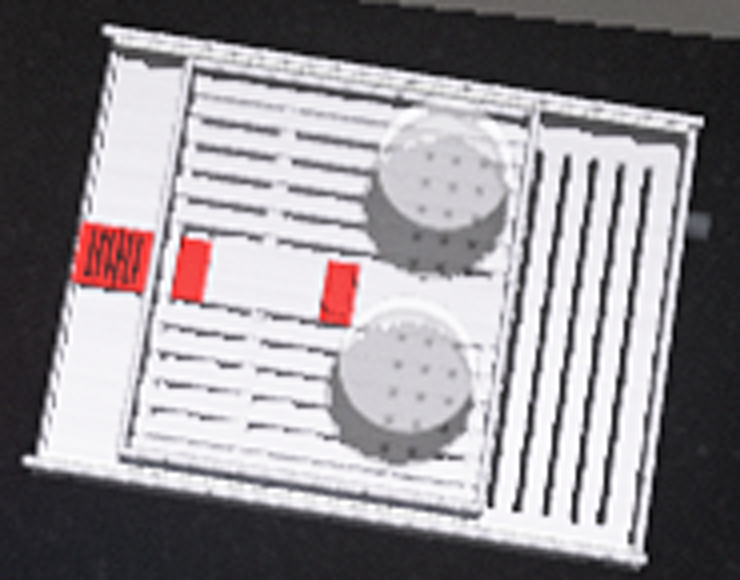

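View pics/sidec.png

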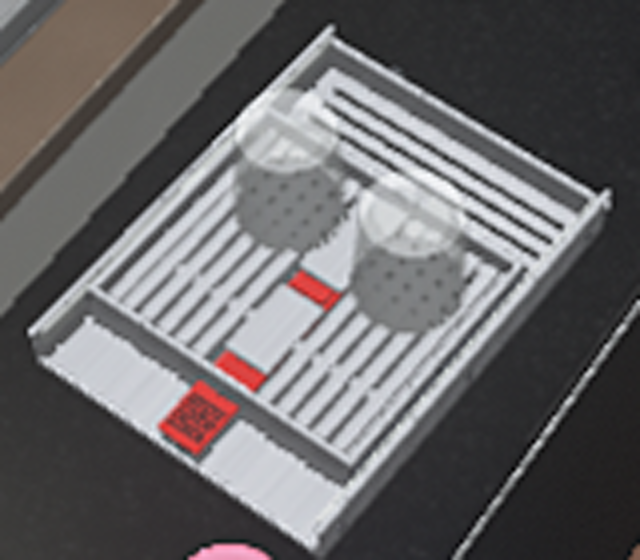

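The crops show the drainer wall tops, the red pad and the tray front rim clearly. In the top crop the drainer corners are at (105,30), (703,122), (643,562) and (28,462). The pad spans (82,222) to (147,291), and the rim runs from (185,58) to (122,455). In the side crop the corners are at (35,333), (332,30), (608,195) and (322,540).

```bash
cat > h.py <<'E'
import numpy as np
from cell import viewer
def cams(): return {n:viewer.grab_frame(n) for n in ("top","side")}
def plane(f,px,z):
    K=f["camera_matrix"];R=f["R"];t=f["t"]
    d=R.T@np.linalg.inv(K)@[px[0],px[1],1]; c=-R.T@t
    return c+d*(z-c[2])/d[2]
O={"top":(240,165),"side":(230,165)}
def crop(f,n,p,z): return plane(f[n],[(p[0]+.5)/4-.5+O[n][0],(p[1]+.5)/4-.5+O[n][1]],z)
E
python3 - <<'E'
from h import *
from scipy.optimize import least_squares
np.set_printoptions(precision=4,suppress=True)
F=cams()
D=[("top",(105,30),-158,120,.044),("top",(703,122),164,120,.044),("top",(643,562),164,-120,.044),("top",(28,462),-158,-120,.044),
("side",(35,333),-158,120,.044),("side",(332,30),164,120,.044),("side",(608,195),164,-120,.044),("side",(322,540),-158,-120,.044)]
P=np.array([crop(F,n,p,z)[:2] for n,p,_,_,z in D]); M=np.array([[a,b] for *_,a,b,_ in D])/1e3
rot=lambda a:np.array([[np.cos(a),-np.sin(a)],[np.sin(a),np.cos(a)]])
r=least_squares(lambda v:(M@rot(v[2]).T+v[:2]-P).ravel(),[.5,0,-1.6]); print(r.x,r.fun.reshape(-1,2)*1e3)
v=r.x
loc=lambda w:(w[:2]-v[:2])@rot(v[2])*1e3
for n,p,z in [("top",(82,222),.026),("top",(75,283),.026),("top",(154,232),.026),("top",(147,291),.026),("top",(185,58),.052),("top",(122,455),.052),
 ("side",(202,380),.026),("side",(160,433),.026),("side",(195,457),.026),("side",(240,397),.026),("side",(90,290),.052),("side",(352,465),.052)]:
    w=crop(F,n,p,z); print(n,p,w,loc(w))
for n,px,z in [("top",(207,270),.05),("top",(146,268),.04),("top",(165,190),.06),("side",(288,308),.09)]: w=plane(F[n],px,z);print(w,loc(w))
E
```

```text
[ 0.55   -0.0232 -1.6244] [[-0.6603 -1.0821]
 [-0.5618  2.0441]
 [-1.8004  0.4861]
 [-2.508   0.7164]
 [ 2.456   1.181 ]
 [ 1.7346  0.4171]
 [-1.2373  0.0703]
 [ 2.5772 -3.8329]]
top (82, 222) [0.576  0.1304 0.026 ] [-154.8096   17.684 ]
top (75, 283) [0.5422 0.13   0.026 ] [-152.5526  -16.0621]
top (154, 232) [0.5746 0.0912 0.026 ] [-115.5881   18.3885]
top (147, 291) [0.5419 0.0911 0.026 ] [-113.7383  -14.2514]
top (185, 58) [0.6652 0.0838 0.052 ] [-113.037   109.3208]
top (122, 455) [0.4489 0.0915 0.052 ] [-109.1345 -107.173 ]
side (202, 380) [0.5717 0.0859 0.026 ] [-110.1397   15.7684]
side (160, 433) [0.5707 0.1333 0.026 ] [-157.3929   12.2153]
side (195, 457) [0.5417 0.1347 0.026 ] [-157.27   -16.828]
side (240, 397) [0.5437 0.0823 0.026 ] [-105.0369  -12.0007]
side (90, 290) [0.6629 0.0837 0.052 ] [-112.8846  107.0264]
side (352, 465) [0.4478 0.0945 0.052 ] [-112.0455 -108.394 ]
[0.4527 0.2239 0.05  ] [-241.5562 -110.4563]
[0.4448 0.3534 0.04  ] [-370.4212 -125.2673]
[0.6116 0.3347 0.06  ] [-360.7537   42.296 ]
[0.4539 0.2112 0.09  ] [-228.9566 -108.5971]
```

Fit residuals are about 2 mm. The drainer is at (0.550,-0.023) with yaw of about -1.62, and the tray face sits near own x -112. That puts bar_press at about (0.557,0.113), which matches the measured pad. I'll move above the bar with the fingers shut, turning the tool so its 22 mm side leads.

Emit:
apply_moves([
  [0, 0, 0.04, 0.52, 0.945, 0, 1],
  [0, 0, 0.04, 0.52, 0.945, 0, 1],
  [0, 0, 0.04, 0.52, 0.945, 0, 1],
  [0, 0, 0.04, 0.52, 0.945, 0, 1],
], grip_force=60)

```text
clock: 0.7
eef_pos: [0.2473, -0.4583, 0.2318]
tool_rot: [-3.141, 0.0, -2.614]
contact_force: [-0.3, -0.1, -0.2]
width: 0.145
finger_force: 0.0
```

Emit:
apply_moves([
  [0, 0, 0.04, 0.52, 0.945, 0, 1],
  [0, 0, 0.04, 0.52, 0.945, 0, 1],
  [0, 0, 0.04, 0.52, 0.945, 0, 1],
  [0, 0, 0.04, 0.52, 0.945, 0, 1],
])

```text
clock: 1.2
eef_pos: [0.3253, -0.3174, 0.2315]
tool_rot: [-3.141, 0.0, -2.363]
contact_force: [0.6, -0.7, 1.1]
width: -0.0
finger_force: 0.0
```

Emit:
apply_moves([
  [0, 0, 0.04, 0.52, 0.945, 0, 1],
  [0, 0, 0.04, 0.52, 0.945, 0, 1],
  [0, 0, 0.04, 0.52, 0.945, 0, 1],
  [0, 0, 0.04, 0.52, 0.945, 0, 1],
])

```text
clock: 1.7
eef_pos: [0.4035, -0.1761, 0.2313]
tool_rot: [-3.141, -0.0, -2.113]
contact_force: [-0.5, -0.4, -0.4]
width: 0.0
finger_force: 0.0
```

Emit:
apply_moves([
  [0, 0, 0.04, 0.52, 0.945, 0, 1],
  [0, 0, 0.04, 0.52, 0.945, 0, 1],
  [0, 0, 0.04, 0.52, 0.945, 0, 1],
  [0, 0, 0.04, 0.52, 0.945, 0, 1],
])

```text
clock: 2.2
eef_pos: [0.4816, -0.0347, 0.2308]
tool_rot: [3.141, -0.001, -1.863]
contact_force: [-0.1, -0.2, -0.6]
width: -0.002
finger_force: 0.0
```

Emit:
apply_moves([
  [0, 0, 0.04, 0.52, 0.945, 0, 1],
  [0, 0, 0.04, 0.52, 0.945, 0, 1],
  [0, 0, 0.04, 0.52, 0.945, 0, 1],
  [0, 0, 0.04, 0.52, 0.945, 0, 1],
  [0, 0, 0.04, 0.52, 0.945, 0, 1],
])

```text
clock: 2.82
eef_pos: [0.5581, 0.1048, 0.2309]
tool_rot: [3.14, -0.001, -1.614]
contact_force: [-0.9, -0.3, 0.1]
width: 0.002
finger_force: 0.0
```

Emit:
apply_moves([
  [0, 0, 0, 0, 0.03, -0.35, 1],
  [0, 0, 0, 0, 0.03, -0.7, 1],
  [0, 0, 0, 0, 0.03, -1, 1],
  [0, 0, 0, 0, 0.03, -1, 1],
  [0, 0, 0, 0, 0.03, -1, 1],
])

```text
clock: 3.45
eef_pos: [0.5597, 0.1108, 0.0834]
tool_rot: [-3.138, 0.001, -1.613]
contact_force: [0.8, -1.1, 0.0]
width: -0.001
finger_force: 0.0
```

Run:
```python
from cell import ctrl, viewer
import cv2,numpy as np
print(ctrl.sense()["eef_pos"])
a=viewer.grab_frame("side")["frame"][165:305,230:390,::-1]
b=viewer.grab_frame("wrist")["frame"][:,:,::-1]
a=cv2.resize(a,None,fx=2.5,fy=2.5,interpolation=cv2.INTER_CUBIC); b=cv2.resize(b,(400,300))
c=np.zeros((350,800,3),np.uint8); c[:,:400]=a; c[:300,400:]=b; cv2.imwrite("pics/c1.png",c)
```

```text
[0.55971849 0.11079615 0.08339638]
```

View pics/c1.png

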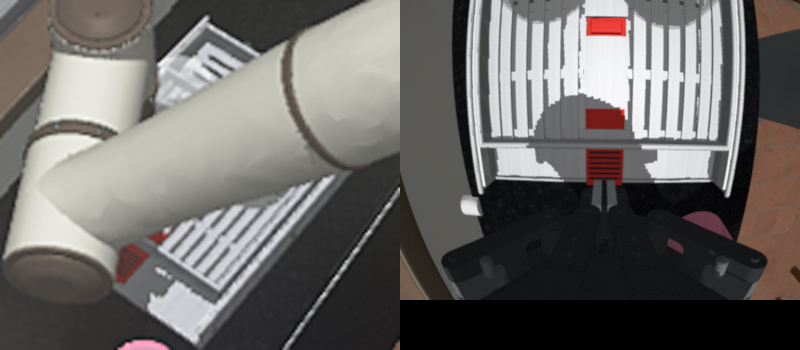

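The wrist view shows the shut fingers on the bar's centre line, in front of the tray's rim. Next I'll press down gradually.

Emit:
apply_moves([
  [0, 0, 0, -0.013, -0.01, -0.15, 1],
  [0, 0, 0, -0.013, -0.01, -0.3, 1],
  [0, 0, 0, -0.013, -0.01, -0.36, 1],
  [0, 0, 0, -0.013, -0.01, -0.4, 1],
  [0, 0, 0, -0.013, -0.01, -0.425, 1],
  [0, 0, 0, -0.013, -0.01, -0.425, 1],
  [0, 0, 0, -0.013, -0.01, -0.425, 1],
])

```text
clock: 4.42
eef_pos: [0.5571, 0.1101, 0.0193]
tool_rot: [-3.14, 0.001, -1.612]
contact_force: [-2.0, 0.4, 5.4]
width: 0.003
finger_force: 3.1
```

Emit:
apply_moves([
  [0, 0, 0, 0, 0, -0.013, 1],
  [0, 0, 0, 0, 0, -0.013, 1],
  [0, 0, 0, -0.001, -0.027, -0.013, 1],
  [0, 0, 0, -0.002, -0.053, -0.013, 1],
  [0, 0, 0, -0.004, -0.08, -0.013, 1],
  [0, 0, 0, -0.005, -0.107, -0.013, 1],
  [0, 0, 0, -0.006, -0.133, -0.013, 1],
  [0, 0, 0, -0.008, -0.16, -0.013, 1],
  [0, 0, 0, -0.009, -0.187, -0.013, 1],
  [0, 0, 0, -0.01, -0.213, -0.013, 1],
  [0, 0, 0, -0.011, -0.24, -0.013, 1],
  [0, 0, 0, -0.013, -0.267, -0.013, 1],
  [0, 0, 0, -0.013, -0.267, -0.013, 1],
])

```text
clock: 6.05
eef_pos: [0.5581, 0.0721, 0.0185]
tool_rot: [-3.133, 0.004, -1.611]
contact_force: [0.2, 4.8, 6.6]
width: 0.006
finger_force: 3.3
```

Run:
```python
from cell import ctrl, viewer
import cv2,numpy as np
s=ctrl.sense();print(s["eef_pos"],s["contact_force"])
b=viewer.grab_frame("wrist")["frame"][:,:,::-1]
cv2.imwrite("pics/w2.png",b)
```

```text
[0.55805419 0.07210195 0.0184509 ] [0.18879596 4.83070922 6.56371554]
```

View pics/w2.png

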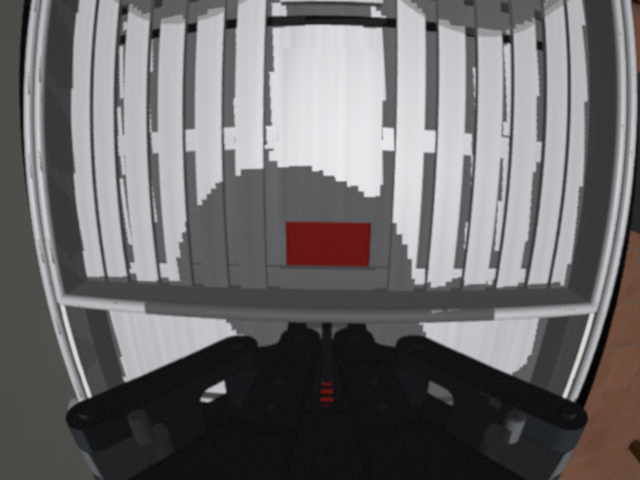

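The wrist view shows the finger behind the tray's front wall (rim at row ~305) and the bar held down. The tray has moved about 28 mm, with 5 N of push and 6.6 N of press, so I'll continue.

Emit:
apply_moves([
  [0, 0, 0, -0.001, -0.027, -0.003, 1],
  [0, 0, 0, -0.002, -0.053, -0.003, 1],
  [0, 0, 0, -0.004, -0.08, -0.003, 1],
  [0, 0, 0, -0.005, -0.107, -0.003, 1],
  [0, 0, 0, -0.006, -0.133, -0.003, 1],
  [0, 0, 0, -0.008, -0.16, -0.003, 1],
  [0, 0, 0, -0.009, -0.187, -0.003, 1],
  [0, 0, 0, -0.01, -0.213, -0.003, 1],
  [0, 0, 0, -0.011, -0.24, -0.003, 1],
  [0, 0, 0, -0.013, -0.267, -0.003, 1],
  [0, 0, 0, -0.014, -0.287, -0.003, 1],
  [0, 0, 0, -0.015, -0.307, -0.003, 1],
  [0, 0, 0, -0.015, -0.307, -0.003, 1],
])

```text
clock: 7.72
eef_pos: [0.556, 0.0259, 0.018]
tool_rot: [-3.133, 0.003, -1.611]
contact_force: [0.0, 4.8, 7.2]
width: -0.002
finger_force: 3.5
```

Emit:
apply_moves([
  [0, 0, 0, -0.001, -0.013, 0, 1],
  [0, 0, 0, -0.001, -0.027, 0, 1],
  [0, 0, 0, -0.002, -0.04, 0, 1],
  [0, 0, 0, -0.002, -0.04, 0, 1],
])

```text
clock: 8.22
eef_pos: [0.5557, 0.02, 0.018]
tool_rot: [-3.133, 0.003, -1.611]
contact_force: [0.3, 5.2, 7.0]
width: -0.002
finger_force: 3.7
```

Emit:
apply_moves([
  [0, 0, 0, -0.001, -0.01, 0, 1],
  [0, 0, 0, -0.001, -0.02, 0, 1],
  [0, 0, 0, -0.001, -0.02, 0, 1],
])

```text
clock: 8.6
eef_pos: [0.5558, 0.0195, 0.0181]
tool_rot: [-3.131, 0.006, -1.61]
contact_force: [-1.8, 17.4, 7.3]
width: -0.0
finger_force: 10.4
```

The force has jumped to 17 N, so the tray is on its stop. I'll ease off the push and then raise the finger.

Emit:
apply_moves([
  [0, 0, 0, 0, 0.015, 0, 1],
  [0, 0, 0, 0, 0.03, 0.02, 1],
  [0, 0, 0, 0, 0.04, 0.06, 1],
  [0, 0, 0, 0, 0.04, 0.12, 1],
  [0, 0, 0, 0, 0.05, 0.3, 1],
  [0, 0, 0, 0, 0.06, 0.6, 1],
  [0, 0, 0, 0, 0.3, 1, 1],
  [0, 0, 0, 0, 0.6, 1, 1],
  [0, 0, 0, 0, 0.6, 1, 1],
])

```text
clock: 9.72
eef_pos: [0.5516, 0.1074, 0.1663]
tool_rot: [-3.14, 0.002, -1.609]
contact_force: [-0.1, -0.0, -0.6]
width: -0.0
finger_force: 0.0
```

Run:
```python
from cell import ctrl, viewer
import cv2,numpy as np
s=ctrl.sense();print(s["eef_pos"],s["contact_force"])
b=viewer.grab_frame("wrist")["frame"][:,:,::-1]
cv2.imwrite("pics/w3.png",b)
```

```text
[0.55162596 0.10736113 0.16630846] [-0.08072393 -0.00229414 -0.6259247 ]
```

View pics/w3.png

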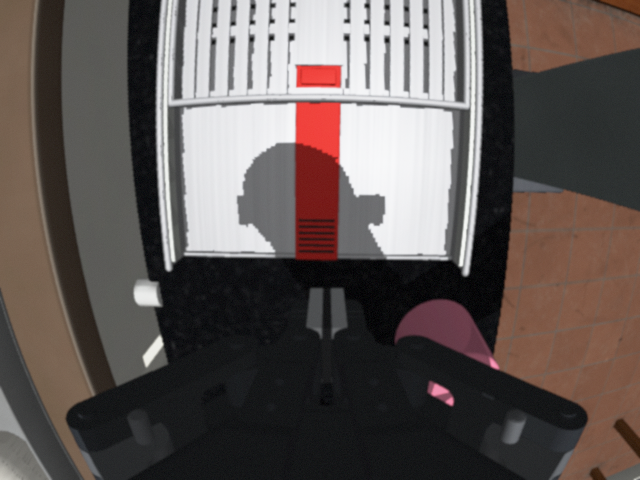

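The tray's front wall is well back (rim at row ~100), and the red bar is exposed with an inset tooth visible in the slot at (319,76). I'll retract to compare the bar height and check the glasses.

Emit:
apply_moves([
  [0, 0, 0, -0.4, 0, 0.6, 1],
  [0, 0, 0, -0.8, -0.3, 0.9, 1],
  [0, 0, 0, -1, -0.9, 0.9, 1],
  [0, 0, 0, -1, -1, 0.9, 1],
  [0, 0, 0, -1, -1, 0.9, 1],
])

```text
clock: 10.4
eef_pos: [0.3993, -0.0477, 0.3006]
tool_rot: [3.141, 0.0, -1.615]
contact_force: [0.5, -0.4, 1.5]
width: 0.003
finger_force: 0.0
```

Emit:
apply_moves([
  [0, 0, 0, -0.1, -0.4, 0, 1],
  [0, 0, 0, -0.2, -0.8, 0, 1],
  [0, 0, 0, -0.2, -1, 0, 1],
  [0, 0, 0, -0.2, -1, 0, 1],
])

```text
clock: 10.9
eef_pos: [0.3702, -0.1971, 0.299]
tool_rot: [3.138, 0.001, -1.618]
contact_force: [-1.3, 0.6, 0.3]
width: 0.003
finger_force: 0.0
```

Emit:
apply_moves([
  [0, 0, 0, -0.1, -0.4, 0, 1],
  [0, 0, 0, -0.2, -0.8, 0, 1],
  [0, 0, 0, -0.2, -1, 0, 1],
  [0, 0, 0, -0.2, -1, 0, 1],
])

```text
clock: 11.4
eef_pos: [0.341, -0.3459, 0.2989]
tool_rot: [3.139, 0.002, -1.615]
contact_force: [0.5, 0.0, -0.2]
width: 0.001
finger_force: 0.0
```

Run:
```python
from cell import ctrl, viewer
import cv2,numpy as np
s=ctrl.sense();print(s["eef_pos"],s["contact_force"])
c=[]
for a in (cv2.imread("pics/side0.png"),viewer.grab_frame("side")["frame"][:,:,::-1]):
    c.append(cv2.resize(a[165:305,230:390],(400,350),interpolation=cv2.INTER_CUBIC))
t=[]
for a in (cv2.imread("pics/top0.png"),viewer.grab_frame("top")["frame"][:,:,::-1]):
    t.append(cv2.resize(a[185:275,245:395],(400,240),interpolation=cv2.INTER_CUBIC))
cv2.imwrite("pics/c2.png",np.vstack([np.hstack(c),np.hstack(t)]))
```

```text
[ 0.34104909 -0.34593686  0.29886892] [ 0.45616755  0.04469904 -0.19430903]
```

View pics/c2.png

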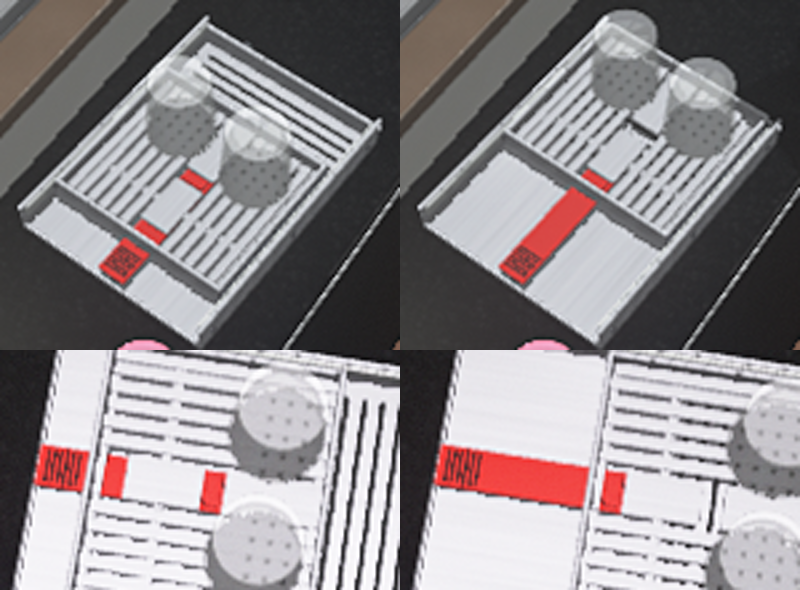

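The tray is home at the closed end and both glasses stand upright. I'll check the bar's height by registering the ribbed pad against the start picture; 4 mm down would shift it by about 0.9 px.

Run:
```python
from cell import viewer
import cv2,numpy as np
a=cv2.imread("pics/side0.png"); b=viewer.grab_frame("side")["frame"][:,:,::-1].copy()
g=lambda i:i[:,:,2].astype(np.float32)-i[:,:,1]
def ecc(x0,y0,x1,y1,f):
    W=np.eye(2,3,dtype=np.float32)
    cc,W=cv2.findTransformECC(f(a)[y0:y1,x0:x1].copy(),f(b)[y0:y1,x0:x1].copy(),W,cv2.MOTION_TRANSLATION,(3,200,1e-5),None,1)
    return cc,W[:,2]
print("pad",ecc(265,257,285,282,g))
gray=lambda i:cv2.cvtColor(i,cv2.COLOR_BGR2GRAY).astype(np.float32)
print("fixed ref",ecc(228,240,262,275,gray))
for i in(a,b):
    m=g(i)[255:282,262:278]>60; ys,xs=np.nonzero(m); print(m.sum(),xs.min()+262,ys.max()+255, [np.nonzero(m[:,c])[0].max()+255 if m[:,c].any() else None for c in range(6,16)])
```

```text
pad (0.8705390341435948, array([-0.03418837, -0.07229889], dtype=float32))
fixed ref (0.9501647073846732, array([ 0.04771372, -0.07815011], dtype=float32))
70 270 277 [None, None, np.int64(272), np.int64(273), np.int64(273), np.int64(274), np.int64(275), np.int64(276), np.int64(276), np.int64(277)]
69 270 277 [None, None, np.int64(272), np.int64(273), np.int64(273), np.int64(274), np.int64(275), np.int64(276), np.int64(276), np.int64(277)]
```

The pad has not shifted from its starting place, so the bar is fully up and the tray is locked. I'm handing the job in.

```bash
python3 -c "
from cell import ctrl
print(ctrl.finish_job())"
```

```text
the job is handed in; nothing more can be done
None
```

The job is handed in: the tray was pushed onto its stop, the catch bar sprang fully back up to lock it, and both glasses were still standing on the tray; the hand-in call returned no verdict.

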